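# Lock a tube block into the tilted brazing nest

### The arm

A 6-joint arm with a two-finger parallel gripper is mounted at the origin on the work surface. World frame = base frame: x ahead of the robot, y to its left, z up, the work surface at z = 0. Lengths are in m, angles in degrees, forces in N, time in s.
With the tool pointing down it reaches from about 0.25 to 0.725 m from the base axis. Payload 9.7 kg.
Tool frame: the origin (TCP) lies midway between the tips of the shut fingers; the grasp point (between the pads) lies 19 mm behind it (grip_point_offset is the distance from the TCP to the grasp point, in m); y points along the fingers, z is the direction in which the jaws open and shut, and the axes are right-handed (so a half turn about y gives the same grasp; the last joint's range is limited). The gripper opens to 85 mm and grips with 20 to 120 N. Pads are 22 mm wide; open, the fingers measure 114 mm over their backs; the gripper's body (76 mm by 85 mm) begins 54 mm behind the grasp point. The pads swing forward as they close: fully open they stand 13 mm farther back than shut.
Start: joints at [-73.167, 4.979, 10.078, 95.1, 0, 90], TCP at [0.159, -0.526, 0.231] pointing down, gripper open.
Joint ranges: [-179.16, 179.16], [-48.56, 103.87], [-65.8, 70.77], [-126.05, 130.52], [-82.76, 87.17], [-180, 180]. Speed limits (degrees/s): [127.2, 127.2, 147.25, 180, 180, 180].

### API

Orientations are given as [roll, pitch, yaw] about the fixed x, y, z axes, in that order (R = Rz(yaw) Ry(pitch) Rx(roll)).
In Python, from workcell import get_obs, camera, job_done, grip_point_offset gives the robot as it stands.
- The arm moves only by the tool move_arm, never from a script. Its argument "deltas" is a list that holds one entry, the list of rows, each a list of 4 numbers: the shift along the tool's x, y, z in m, then the turn about the tool's y in degrees. A call has 1 to 5 rows; each row is the pose to reach, as a shift and turn from the pose commanded when the call began, along the tool's axes at that moment; what a row does not reach only later rows make up. A row lasts 1/10 s, in which the tool goes at most 50 mm and 8.59 degrees, less where a joint would pass 70% of its speed; a pose out of reach is approached as far as the arm can. A call with a gripper value outside its range is refused whole. "claw" is the finger opening in m, from 0 to 0.0854, set as the call begins (left out, the last holds). The fingers move at their own pace and stop on an object; "newtons" is the grip in N (left out, the last holds). Time passes only in rows, so rows that repeat a pose let the fingers close. It gives the time, the measured TCP pose, the force and the opening at its end, in the units of the state.
- get_obs(): the state, without advancing time (a new reading comes with each control period).
- camera(name): name is "side" or "top" or "wrist"; returns a dict with "color" (400x640x3 uint8, blue, green, red), "range_z" (400x640 float32, m along the optical axis (not along the pixel's ray), 0 where there is no reading), "fx", "fy", "cx", "cy" (pixels), "k1" (the pictures are not rectified: a ray, as slopes to the right and down, at radius r is drawn at 1 + k1 r^2 times it, then the intrinsics apply), "T" (4x4, takes a point from camera to world coordinates). Camera axes: x right, y down, z forward; pixel columns grow to the right and rows downward; lengths in m; the calibration is good to about 2 mm. A picture is of the moment at which its call begins.
- job_done(): hands the job in, once; it reports no verdict.
The state is a dict: "time": time; "q": joint angles; "qd": joint speeds; "joint_efforts": joint torques, N m; "ee_pos": TCP position; "tcp_rot": TCP orientation; "wrist_force": force on the tool from outside, world axes, zero at the start; "torque": the same for the moment, N m; "opening": finger opening in m.
Only numpy, scipy, OpenCV 4.12 (cv2) and the standard library are available. Lean on these libraries where they do the work, as an engineer would, in place of code of your own. Each camera call takes 0.05 s, during which the arm holds its last target. There are 200 camera calls.

### The job

Of the two tube-clamp blocks, take the one that stands on the green mat, set it upright into the pocket of the tilted blue nest and press it fully home on the pocket floor, against the spring pad that grips it, pushing firmly because the nest itself gives on springs. Only then swing the red lever fully shut over it. Leave the block on the red mat and the other bench things where they are.

Things in the scene. Friction and masses are not known exactly. Their poses are not given: they have to be found in the camera images.
- block_silver: Silver aluminium tube-clamp block, a box 40 mm (its x) by 100 mm (its y) by 60 mm high (its z), 0.24 to 0.44 kg, a round black bore mark on each 40 x 60 mm end face, the same after a half turn about z. Origin: centre of its underside. It stands upright on one of the two mats, long side within 0.5 rad of world y.
- block_brass: Brass-coloured tube-clamp block, a box 40 mm (its x) by 100 mm (its y) by 60 mm high (its z), 0.24 to 0.44 kg, a round black bore mark on each 40 x 60 mm end face, the same after a half turn about z. Origin: centre of its underside. It stands upright on one of the two mats, long side within 0.5 rad of world y.
- mat_green: Green fixed mat, 100 mm (x) by 150 mm (y), 4 mm thick; origin at the centre of its underside, on the bench. The block standing on it is the checked one, to be loaded; which block that is changes.
- mat_red: Red fixed mat, same size as the green one. The block standing on it is rejected and must stay.
- cradle: Blue nest with a pocket, tilted 0.40 rad towards the robot. It gives on springs along its own -z, up to 12 mm (4 N to start, 9 N at the hard stop), and comes back. Origin: centre of the pocket floor, 48 mm above the bench at rest. z: out of the pocket, up and towards the robot; y: along it, level; x: across it, away from the robot.
- pocket_mouth (a point): Centre of the pocket's mouth at cradle z = 27 mm. The pocket is 43 mm (cradle x) by 103 mm (y) with straight walls up to z = 20 mm; above them yellow lips flare out by 3 mm a side up to z = 27 mm. Nest outside: 68 by 130 mm. The block's z and y go along the cradle's z and y (either way round); seated, its top is at cradle z = 60 mm.
- spring_pad (a point): Brass spring pad with a sloping face in the pocket's -y end wall; this point is its tip, about 5 mm inside the wall, cradle z = 6 mm. It yields towards -y and presses the block to the +y wall with about 7 N, so the block sticks above the floor under its own weight: it takes up to 16 N along cradle -z, and the nest sinks meanwhile. About 20 N, felt as a hard stop, seats it surely.
- lever (a joint): Angle a of the red lever (rad), turning about cradle z. 0: shut at its stop, across the block's top, along cradle -y; 1.57: open, pointing to cradle -x; stop at 2.1; starts at 1.5 to 2.0. Handle at cradle x = -110 sin a, y = 85 - 110 cos a (mm). Stays where left; about 2 N at the handle moves it. Bar 18 mm wide, z = 62.5 to 74.5 mm: passes 2.5 mm over a block fully home, jams on a higher one.
- lever_handle (a point): Point on the lever's upright black handle, a round post of 15 mm diameter parallel to the cradle's z, from z = 74.5 to 114.5 mm; this point is on its axis at cradle z = 93.5 mm.
- lever_hinge (a point): Point on the lever's turning axis at cradle z = 93.5 mm, x = 0, y = 85 mm. Below it stand the hub and post, 16 mm in radius, up to z = 84.5 mm.
- flux_jar: Amber jar with black cap, 60 mm across, 80 mm high, origin at the centre of its underside. Leave alone.
- bowl: Terracotta bowl, 110 mm across, 45 mm high, origin at the centre of its underside. Leave alone.
- hammer: Hammer lying on the bench left of the nest, about 260 mm long along its x, origin near its middle on the bench. Leave alone.
Mind the look-alikes: they are no part of the job. Of the things like the block_brass, leave any that is purple; of the rest the smaller one is meant.

How it is judged:
By the outcome, as a careful person would: the job done as asked, in the order asked, and still so for the second after the job is handed in, with the robot touching nothing.
It also fails if it takes over 58 s, if anything falls off the work surface, if the arm or the gripper's body presses on something with over 40 N, if the wrist force passes 120 N, or if a joint passes its speed limit or range.

## Working session

There is one attempt and no reset: what is moved stays moved. The work goes in short steps, Python scripts to look and compute and a tool call to move; the robot and the scene stay as the last step left them, time stands still between calls to the robot, and variables do not carry over. Pictures are saved under pics/ and viewed, about 8 in all and at most 12, crops included, and the job is handed in when it is done.

Besides the shell and the picture viewer there is one more tool, called after "Emit:" as name(argument=value, ...), one argument or row to a line, values as JSON. move_arm: Moves the arm, as the interface text tells. Its arguments: {"type":"object","properties":{"deltas":{"type":"array"},"claw":{"type":"number"},"newtons":{"type":"number"}},"required":["deltas"]}

```bash
mkdir -p pics; ls; cat > h.py <<'E'
import numpy as np, cv2
from workcell import get_obs, camera, job_done, grip_point_offset
from scipy.spatial.transform import Rotation as Ro
def R(rpy): return Ro.from_euler('xyz',rpy,degrees=True).as_matrix()
def ray(c,u,v):
    x=(np.asarray(u,float)-c['cx'])/c['fx'];y=(np.asarray(v,float)-c['cy'])/c['fy']
    xd,yd=x.copy(),y.copy()
    for _ in range(10):
        s=1+c['k1']*(x*x+y*y);x=xd/s;y=yd/s
    return np.stack([x,y,np.ones_like(x)],-1)
def cloud(c):
    v,u=np.mgrid[:400,:640]
    return (ray(c,u,v)*c['range_z'][...,None])@c['T'][:3,:3].T+c['T'][:3,3]
def onplane(c,u,v,z):
    d=ray(c,u,v)@c['T'][:3,:3].T;o=c['T'][:3,3]
    return o+d*((z-o[2])/d[...,2])[...,None]
E
python3 - <<'E'
from h import *
import pickle
o=get_obs();print(o,grip_point_offset)
for n in['side','top']:
    c=camera(n);pickle.dump(c,open(n+'.pkl','wb'))
    cv2.imwrite(f'pics/{n}0.png',c['color']);print(n,c['T'],c['fx'],c['k1'])
E
```

```text
pics
{'time': 0.0, 'q': array([-7.31667566e+01,  5.01215023e+00,  1.00342838e+01,  9.50995364e+01,
       -1.74394089e-03,  9.00006062e+01]), 'qd': array([ 0.10572904, -0.03000915,  0.00622957,  0.07665655, -0.03077341,
       -0.13585608]), 'joint_efforts': array([ 1.12151567e-03, -5.20392573e+01,  4.64800072e+01,  1.63774652e-02,
       -1.08613360e-04,  2.06911454e-05]), 'ee_pos': array([ 0.15919834, -0.52621673,  0.23057147]), 'tcp_rot': array([-9.00774029e+01, -1.74475824e-03, -1.63167360e+02]), 'wrist_force': array([-0.65476832,  0.25318007,  0.44021002]), 'torque': array([ 0.01251461, -0.00611335, -0.01336251]), 'opening': 0.08550936079005741} 0.0187
side [[-0.93737264 -0.27011123  0.2199374   0.310102  ]
 [-0.34831     0.72039243 -0.59976236  0.59084503]
 [ 0.00356131 -0.63880723 -0.76935859  0.93874519]
 [ 0.          0.          0.          1.        ]] 363.7512573415515 -0.013718985456012727
top [[ 0.00975917 -0.98779135  0.15547672  0.35853842]
 [-0.99992947 -0.01069274 -0.00516937 -0.04086346]
 [ 0.00676873 -0.15541531 -0.98782603  1.20996558]
 [ 0.          0.          0.          1.        ]] 382.29833307425355 -0.08217200182196571
```

View pics/top0.png

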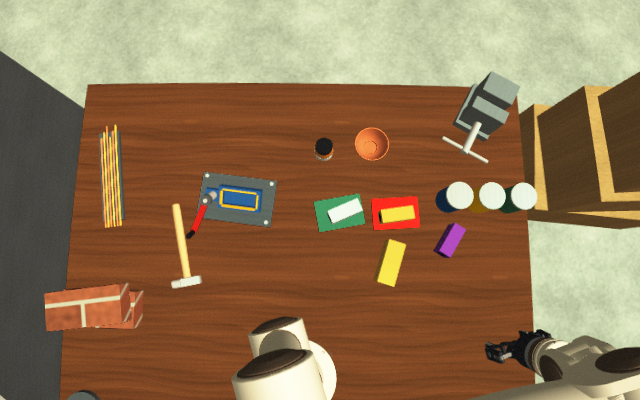

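View pics/side0.png

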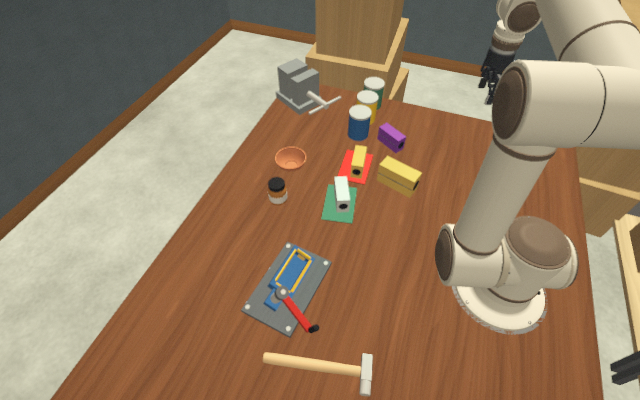

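Top view: silver block on the green mat at (345,209); brass blocks: small one on the red mat (397,214), larger yellow one at (391,263), purple at (451,240). The "block_brass" meant is the smaller non-purple one on red, which stays. The block to take is the silver one on green. Nest at (240,199), lever handle at (190,235).

```bash
python3 - <<'E'
from h import *
import pickle
for n in['top','side']:
    c=pickle.load(open(n+'.pkl','rb'));P=cloud(c);im=c['color'];hsv=cv2.cvtColor(im,cv2.COLOR_BGR2HSV)
    H,S,V=[hsv[...,i].astype(int) for i in range(3)]
    v,u=np.mgrid[:400,:640]
    rng=(P[...,0]>.3)&(P[...,0]<.75)&(np.abs(P[...,1])<.5)&(P[...,2]<.25)
    print(n,'rng',rng.sum())
    M={'silver':(S<60)&(V>140)&(P[...,1]<0)&(P[...,1]>-.2)&(P[...,2]>.055),
       'green':(H>50)&(H<90)&(S>80)&(P[...,2]<.02)&(P[...,2]>-.02)&(P[...,1]<.02),
       'brass':(H>18)&(H<35)&(S>100)&(P[...,2]>.055)&(P[...,1]<-.03),
       'lips':(H>15)&(H<35)&(S>100)&(P[...,1]>.03)&(P[...,1]<.35)&(P[...,2]>.04),
       'blue':(H>95)&(H<125)&(S>120)&(P[...,1]>.03)&(P[...,2]<.12),
       'lever':((H<6)|(H>174))&(S>150)&(P[...,1]>.03)&(P[...,2]>.04),
       'black':(V<45)&(P[...,1]>.1)&(P[...,1]<.4)&(P[...,2]>.06)&(P[...,2]<.2)}
    for k,m in M.items():
        m=(m&rng).astype(np.uint8)
        nn,l,st,ce=cv2.connectedComponentsWithStats(m)
        for i in range(1,nn):
            if st[i,4]<25: continue
            q=P[l==i]; r=cv2.minAreaRect(q[:,:2].astype(np.float32)*1000)
            print(k,st[i,4],ce[i].round(1),'mean',q.mean(0).round(4),'rect',np.round(r[0],1),np.round(r[1],1),round(r[2],1),'z',np.percentile(q[:,2],[2,50,98]).round(4))
c=pickle.load(open('top.pkl','rb'))['color'];d=pickle.load(open('side.pkl','rb'))['color']
a=cv2.resize(c[160:300,160:480],None,fx=2.5,fy=2.5,interpolation=2);b=cv2.resize(d[140:280,180:500],None,fx=1.5,fy=1.5,interpolation=2)
o=np.zeros((a.shape[0]+b.shape[0],800,3),np.uint8);o[:a.shape[0]]=a;b2=b;o[a.shape[0]:,:b2.shape[1]]=b2
cv2.imwrite('pics/crop1.png',o)
E
```

```text
top rng 43255
silver 439 [344.5 210.5] mean [ 0.5054 -0.1406  0.0631] rect [ 505.9 -140.8] [ 40.3 100.3] 24.2 z [0.0578 0.0631 0.067 ]
green 918 [336.  213.5] mean [ 0.5034 -0.1186  0.0031] rect [ 507.9 -128.3] [100.2 149. ] 10.9 z [-0.0018  0.0031  0.0082]
brass 432 [397.2 214. ] mean [ 0.4964 -0.3011  0.0629] rect [ 496.7 -302.2] [ 39.7 101.4] 8.3 z [0.0584 0.063  0.0671]
brass 760 [391.3 260.5] mean [ 0.3567 -0.2774  0.0767] rect [ 354.4 -278.8] [ 54.1 125.2] 72.8 z [0.0647 0.0772 0.0818]
lips 246 [237.6 200.7] mean [0.5312 0.1835 0.0674] rect [534.9 182.5] [118.2  54.2] 83.3 z [0.0508 0.064  0.0849]
blue 303 [236. 193.] mean [0.5554 0.1902 0.0642] rect [547.  209.2] [187.9  75. ] 82.9 z [0.0406 0.0635 0.0817]
blue 391 [238.7 198.7] mean [0.5409 0.1846 0.0463] rect [540.2 183.1] [97.6 37.7] 82.9 z [0.0369 0.0464 0.0565]
lever 185 [198.5 217.9] mean [0.4747 0.2928 0.0931] rect [474.6 293.5] [19.  83.5] 63.2 z [0.076  0.0935 0.1104]
black 31 [190.  233.9] mean [0.4266 0.3121 0.103 ] rect [426.6 313. ] [ 8.7 20.7] 77.9 z [0.0845 0.1077 0.1147]
side rng 43667
silver 329 [341.4 189.3] 
[... 320 characters left out ...]
76 0.0628 0.0659]
brass 581 [397.7 170.3] mean [ 0.3569 -0.2669  0.0739] rect [ 353.4 -273.8] [ 57.3 128. ] 73.4 z [0.0571 0.0762 0.0804]
lips 264 [296.  266.4] mean [0.533  0.1704 0.0692] rect [536.6 190.7] [137.   56.4] 85.6 z [0.0561 0.0652 0.0844]
blue 228 [275.2 286.2] mean [0.5617 0.2402 0.0675] rect [563.3 205.1] [ 40.1 175.2] 6.2 z [0.0467 0.0659 0.0814]
blue 461 [291.9 271.7] mean [0.5429 0.1787 0.0471] rect [541.6 177.8] [93.7 38.9] 82.1 z [0.0387 0.047  0.0558]
lever 306 [297.3 313.8] mean [0.4752 0.2979 0.0943] rect [474.  297.7] [18.2 89.3] 63.1 z [0.0781 0.0947 0.1109]
black 31 [312.2 329.5] mean [0.4273 0.3228 0.1026] rect [426.4 322.2] [20.2  5.4] 0.4 z [0.084  0.1041 0.1152]
```

View pics/crop1.png

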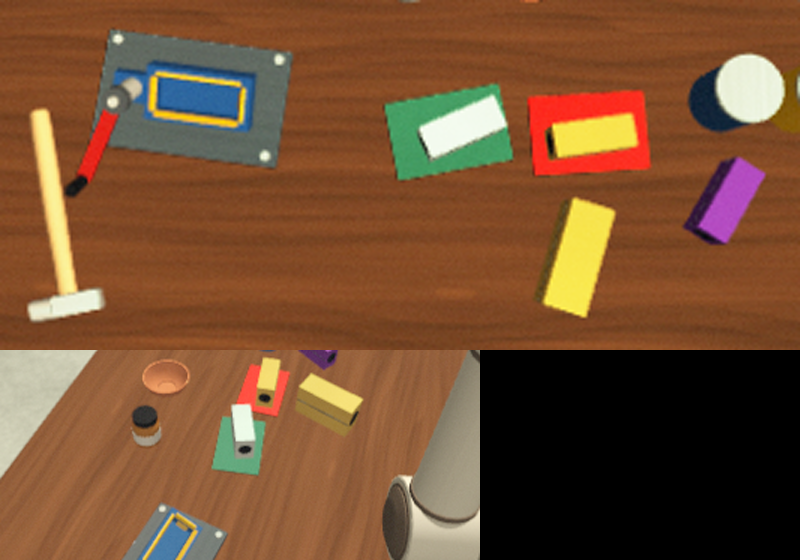

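Crop shows: silver block on the green mat is the one to take; the small brass one on the red mat, the big yellow one and the purple one stay. Next I'll look with the wrist camera.

```bash
cat >> h.py <<'E'
def plan(p,yaw):
    o=get_obs();M=R(o['tcp_rot']);d=M.T@(np.array(p)-o['ee_pos'])
    t=-((yaw-o['tcp_rot'][2]+180)%360-180)
    print('t',round(o['time'],2),'pos',o['ee_pos'].round(4),'rot',o['tcp_rot'].round(2),'F',o['wrist_force'].round(1),'open',round(o['opening'],4),'| shift',d.round(4),'turn',round(t,2))
E
python3 -c "
from h import *
plan([.45,-.14,.32],-65.8)"
```

```text
t 0.1 pos [ 0.1592 -0.5262  0.2306] rot [ -90.07   -0.   -163.17] F [ 0.   0.  -0.9] open 0.0852 | shift [-0.3902 -0.089  -0.2856] turn -97.37
```

Emit:
move_arm(
  deltas=[
    [[-0.039,-0.009,-0.028,0],[-0.078,-0.018,-0.057,0],[-0.117,-0.027,-0.085,0],[-0.156,-0.036,-0.114,0],[-0.195,-0.045,-0.143,0]],
  ],
)

```text
time: 0.6
ee_pos: [0.3051, -0.3314, 0.2764]
tcp_rot: [-90.0, -0.0, -163.2]
wrist_force: [1.0, -0.3, -0.5]
opening: 0.0854
```

Emit:
move_arm(
  deltas=[
    [[-0.039,-0.009,-0.028,-8],[-0.078,-0.018,-0.057,-16],[-0.117,-0.027,-0.085,-24],[-0.156,-0.036,-0.114,-32],[-0.195,-0.044,-0.143,-40]],
  ],
)

```text
time: 1.1
ee_pos: [0.4505, -0.1379, 0.3206]
tcp_rot: [-90.0, 0.0, -122.8]
wrist_force: [1.2, -0.9, -0.4]
opening: 0.0853
```

Emit:
move_arm(
  deltas=[
    [[0,0,0,-8],[0,0,0,-16],[0,0,0,-24],[0,0,0,-32],[0,0,0,-40]],
  ],
)

```text
time: 1.6
ee_pos: [0.4497, -0.1396, 0.32]
tcp_rot: [-90.0, 0.0, -82.8]
wrist_force: [0.5, -0.4, 0.8]
opening: 0.0857
```

Emit:
move_arm(
  deltas=[
    [[0,0,0,-8],[0,0,0,-16],[0,0,0,-17.4],[0,0,0,-17.4]],
  ],
)

```text
time: 2.0
ee_pos: [0.4497, -0.1397, 0.3201]
tcp_rot: [-90.0, 0.0, -65.9]
wrist_force: [-0.2, -0.1, 0.2]
opening: 0.0852
```

```bash
python3 - <<'E'
from h import *
import pickle
plan([.43,.15,.30],-97)
c=camera('wrist');pickle.dump(c,open('w1.pkl','wb'));cv2.imwrite('pics/w1.png',c['color'])
print(c['T'].round(3))
E
```

```text
t 2.0 pos [ 0.4497 -0.1397  0.3201] rot [-9.002e+01  1.000e-02 -6.592e+01] F [-0.2 -0.1  0.2] open 0.0852 | shift [-0.2726  0.0201  0.1002] turn 31.08
[[ 0.913  0.39   0.122  0.418]
 [ 0.409 -0.87  -0.276 -0.069]
 [-0.001  0.302 -0.953  0.463]
 [ 0.     0.     0.     1.   ]]
```

View pics/w1.png

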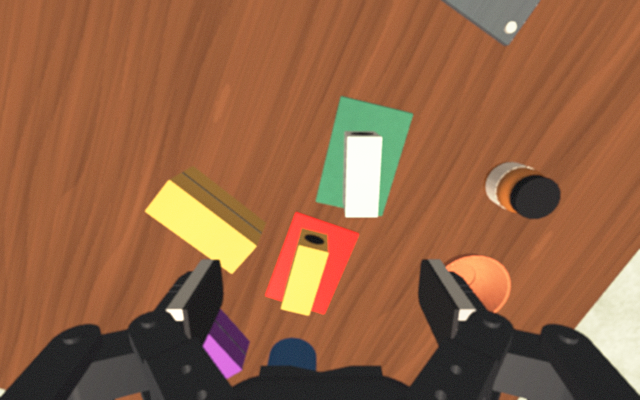

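The wrist view shows the silver block (363,175) square to the picture and free of obstacles at its sides. Now on to look at the nest.

Emit:
move_arm(
  deltas=[
    [[-0.047,0.008,0.025,0],[-0.09,0.018,0.05,0],[-0.132,0.028,0.075,0],[-0.174,0.034,0.1,0],[-0.216,0.035,0.12,0]],
  ],
)

```text
time: 2.55
ee_pos: [0.4702, 0.1082, 0.2844]
tcp_rot: [-90.0, 0.0, -66.0]
wrist_force: [1.1, -0.8, 1.2]
opening: 0.0857
```

Emit:
move_arm(
  deltas=[
    [[-0.03,0.01,0.025,8],[-0.06,0.02,0.05,16],[-0.09,0.025,0.075,24],[-0.09,0.025,0.1,31],[-0.09,0.025,0.1,31]],
  ],
)

```text
time: 3.05
ee_pos: [0.5259, 0.2311, 0.2583]
tcp_rot: [-90.1, -0.1, -97.0]
wrist_force: [-0.5, -0.5, -0.1]
opening: 0.0853
```

```bash
python3 - <<'E'
from h import *
import pickle
c=camera('wrist');pickle.dump(c,open('w2.pkl','wb'));cv2.imwrite('pics/w2.png',c['color'])
plan([.54,.23,.30],-97)
E
```

```text
t 3.1 pos [0.525  0.23   0.2591] rot [-9.01e+01 -6.00e-02 -9.68e+01] F [-0.1 -0.3  0.2] open 0.0857 | shift [-0.0017 -0.041   0.0148] turn 0.2
```

View pics/w2.png

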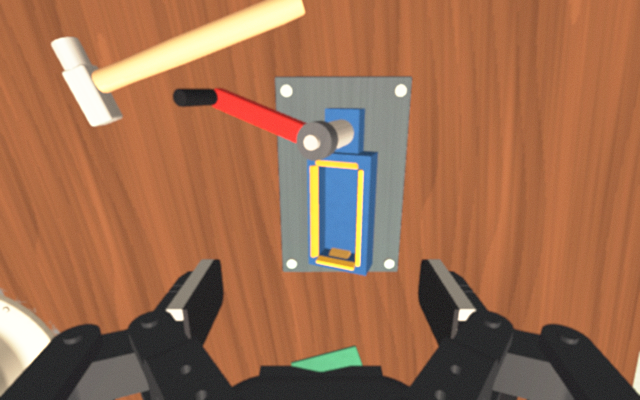

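The nest is seen clearly: pocket around (338,213), pad at (340,253), hub (316,140), handle (195,97), screws at the plate corners. Fitting the nest.

```bash
cat > nest.py <<'E'
from h import *
import pickle
def masks(c):
    P=cloud(c);hsv=cv2.cvtColor(c['color'],cv2.COLOR_BGR2HSV);H,S,V=[hsv[...,i].astype(int) for i in range(3)]
    near=(np.abs(P[...,0]-.52)<.14)&(np.abs(P[...,1]-.22)<.17)&(P[...,2]<.17)
    return P,near&(P[...,2]>.035)&(H>15)&(H<35)&(S>100)&(P[...,1]<.26)&(P[...,0]>.49),near&(H>95)&(H<125)&(S>120),near&((H<6)|(H>174))&(S>150)&(P[...,2]>.04),near&(V<45)&(P[...,2]>.06),near&(S<80)&(P[...,2]<.03)&(V>60)
def Rc(yaw,t=.4): return Ro.from_euler('z',yaw,degrees=True).as_matrix()@Ro.from_euler('y',-t).as_matrix()
E
python3 - <<'E'
from nest import *
for n in['w2','top','side']:
    c=pickle.load(open(n+'.pkl','rb'));P,lip,blue,red,blk,base=masks(c)
    r=cv2.minAreaRect((P[base][:,:2]*1000).astype(np.float32))
    print(n,'base',r,np.median(P[base][:,2]))
    q=P[lip];A=np.c_[q[:,:2],np.ones(len(q))];k=np.linalg.lstsq(A,q[:,2],rcond=None)[0]
    nrm=np.r_[-k[:2],1];nrm/=np.linalg.norm(nrm)
    print(' lip plane normal',nrm.round(3),'tilt',np.arccos(nrm[2]).round(3),'yaw',np.degrees(np.arctan2(-nrm[1],-nrm[0])).round(2),len(q))
    M=Rc(-7);l=q@M
    fl=P[blue]@M
    rr=cv2.minAreaRect((l[:,:2]*1000).astype(np.float32));print(' lips rect in cradle axes',rr,'z',np.percentile(l[:,2],[5,25,50,75,95]).round(4))
    print(' x pct',np.percentile(l[:,0],[0,2,98,100]).round(4),'y',np.percentile(l[:,1],[0,2,98,100]).round(4))
    inn=(np.abs(fl[:,0]-l[:,0].mean())<.012)&(np.abs(fl[:,1]-l[:,1].mean())<.04)
    print(' floor z',np.median(fl[inn][:,2]).round(4))
    for nm,m in(('lever',red),('handle',blk)):
        z=P[m]@M;print(' ',nm,m.sum(),z.mean(0).round(4),'z',np.percentile(z[:,2],[5,50,95]).round(4))
E
```

```text
w2 base ((536.53564453125, 233.5206298828125), (229.70297241210938, 344.3236083984375), 16.8220157623291) 0.012497477555632075
 lip plane normal [-0.387  0.004  0.922] tilt 0.398 yaw -0.61 1890
 lips rect in cradle axes ((494.1256103515625, 249.3995361328125), (60.23255920410156, 131.7343292236328), 0.006648750975728035) z [-0.1453 -0.1348 -0.1319 -0.1309 -0.1299]
 x pct [0.464  0.4678 0.5236 0.5242] y [0.1835 0.1889 0.3029 0.3153]
 floor z -0.1572
  lever 1924 [ 0.4386  0.3508 -0.083 ] z [-0.0865 -0.0826 -0.0815]
  handle 389 [ 0.3977  0.366  -0.0595] z [-0.0768 -0.0589 -0.0436]
top base ((547.70068359375, 199.8385009765625), (240.1849822998047, 151.73350524902344), 83.3604965209961) 0.011154256779749017
 lip plane normal [-0.418  0.054  0.907] tilt 0.435 yaw -7.37 246
 lips rect in cradle axes ((495.482177734375, 246.3453369140625), (57.135520935058594, 118.27433013916016), 0.46162402629852295) z [-0.1425 -0.1373 -0.1339 -0.1315 -0.1285]
 x pct [0.4667 0.4678 0.5233 0.5243] y [0.1871 0.1882 0.302  0.3053]
 floor z -0.158
  lever 185 [ 0.4373  0.3485 -0.0838] z [-0.0873 -0.0836 -0.0801]
  handle 31 [ 0.395   0.3617 -0.0552] z [-0.0734 -0.0508 -0.0439]
side base ((548.0907592773438, 197.6934356689453), (250.3423614501953, 155.51234436035156), 83.71312713623047) 0.012558781924641993
 lip plane normal [-0.395 -0.013  0.919] tilt 0.406 yaw 1.89 271
 lips rect in cradle axes ((496.3320007324219, 253.55413818359375), (136.16932678222656, 56.46962356567383), 89.90312194824219) z [-0.1436 -0.1358 -0.1333 -0.1316 -0.1291]
 x pct [0.468  0.4689 0.5243 0.5246] y [0.1855 0.1878 0.303  0.3216]
 floor z -0.1584
  lever 306 [ 0.4377  0.3536 -0.0827] z [-0.0865 -0.0827 -0.0794]
  handle 33 [ 0.3941  0.372  -0.0546] z [-0.0722 -0.0538 -0.042 ]
```

```bash
python3 - <<'E'
from nest import *
for n in['w2','top','side']:
    c=pickle.load(open(n+'.pkl','rb'));P,lip,blue,red,blk,base=masks(c)
    M=Rc(-7);l=P[lip]@M
    s=(np.abs(l[:,1]-.2455)<.042)
    for nm,w in(('near',l[:,0]<.482),('far',l[:,0]>.51)):
        a=l[s&w];b=a[np.abs(a[:,0]-np.median(a[:,0]))<.004]
        print(n,nm,len(b),'dyaw',-np.degrees(np.polyfit(b[:,1],b[:,0],1)[0]).round(2),'x',np.median(b[:,0]).round(4))
    w=np.abs(l[:,0]-.4957)<.014
    for nm,t in(('-y',l[:,1]<.2),('+y',l[:,1]>.29)): print('  end',nm,np.percentile(l[w&t][:,1],[5,50,95]).round(4))
    z=P[red]@M;k=z[:,:2];v=np.linalg.svd(k-k.mean(0))[2][0];print('  lever dir',v.round(3),'a',np.degrees(np.arctan2(abs(v[0]),abs(v[1]))))
print(Rc(-7)@[.4957,.2455,-.1575])
# block from the wrist view
for n in['w1','top','side']:
    c=pickle.load(open(n+'.pkl','rb'));P=cloud(c);hsv=cv2.cvtColor(c['color'],cv2.COLOR_BGR2HSV)
    m=(hsv[...,1]<60)&(hsv[...,2]>140)&(np.abs(P[...,0]-.506)<.08)&(np.abs(P[...,1]+.14)<.08)&(P[...,2]>.055)
    q=P[m];r=cv2.minAreaRect((q[:,:2]*1000).astype(np.float32));print(n,r,np.median(q[:,2]),q.mean(0))
E
```

```text
w2 near 564 dyaw 0.26 x 0.4721
w2 far 367 dyaw 0.07 x 0.5219
  end -y [0.1884 0.1935 0.1978]
  end +y [0.2976 0.3013 0.3037]
  lever dir [ 0.949 -0.316] a 71.60197012107815
top near 89 dyaw -0.31 x 0.4716
top far 50 dyaw 0.32 x 0.522
  end -y [0.1875 0.1897 0.194 ]
  end +y [0.2961 0.2981 0.302 ]
  lever dir [-0.947  0.322] a 71.22587070806159
side near 79 dyaw 0.26 x 0.472
side far 68 dyaw -0.04 x 0.5217
  end -y [0.1875 0.196  0.1992]
  end +y [0.3028 0.3055 0.32  ]
  lever dir [-0.945  0.326] a 70.96136350438151
[0.54396187 0.18055354 0.04796757]
w1 ((507.573486328125, -139.7155303955078), (43.6644401550293, 100.0134048461914), 23.90521812438965) 0.06424444215061875 [ 0.50390388 -0.13635025  0.08640947]
top ((505.8975830078125, -140.8196563720703), (40.34236145019531, 100.32014465332031), 24.155563354492188) 0.06309902466193162 [ 0.50538756 -0.14062493  0.06307903]
side ((507.3809814453125, -137.2323760986328), (40.217384338378906, 103.74363708496094), 24.130674362182617) 0.06276741450672962 [ 0.50622618 -0.13389574  0.06265921]
```

Emit:
move_arm(
  deltas=[
    [[0.047,0.01,0.003,0],[0.094,0.02,0.006,0],[0.141,0.03,0.01,0],[0.188,0.04,0.014,0],[0.235,0.05,0.017,0]],
  ],
)

```text
time: 3.6
ee_pos: [0.5127, -0.0083, 0.2105]
tcp_rot: [-89.9, 0.0, -96.8]
wrist_force: [0.7, -0.0, 0.0]
opening: 0.0854
```

Emit:
move_arm(
  deltas=[
    [[0.035,0.02,0.003,-8],[0.07,0.04,0.006,-16],[0.105,0.06,0.008,-24],[0.134,0.08,0.01,-31],[0.134,0.08,0.01,-31]],
  ],
)

```text
time: 4.1
ee_pos: [0.5056, -0.1431, 0.1278]
tcp_rot: [-90.2, 0.1, -65.7]
wrist_force: [-0.9, 0.3, -0.4]
opening: 0.0853
```

```bash
python3 - <<'E'
from h import *
import pickle
plan([.507,-.140,.037],-65.9)
c=camera('wrist');pickle.dump(c,open('w3.pkl','wb'))
P=cloud(c);hsv=cv2.cvtColor(c['color'],cv2.COLOR_BGR2HSV)
m=(hsv[...,1]<60)&(hsv[...,2]>120)&(np.abs(P[...,0]-.506)<.08)&(np.abs(P[...,1]+.14)<.08)&(abs(P[...,2]-.064)<.008)
q=P[m];r=cv2.minAreaRect((q[:,:2]*1000).astype(np.float32));print(r,np.median(q[:,2]),len(q))
E
```

```text
t 4.1 pos [ 0.5056 -0.1431  0.1278] rot [-90.18   0.1  -65.73] F [-0.9  0.3 -0.4] open 0.0853 | shift [-0.0021  0.0908  0.0029] turn 0.17
((506.3442687988281, -140.87319946289062), (40.16846466064453, 100.67053985595703), 24.080434799194336) 0.06423395077123434 9043
```

Emit:
move_arm(
  deltas=[
    [[-0.002,0.03,0.002,0.2],[-0.002,0.06,0.002,0.2],[-0.002,0.085,0.002,0.2],[-0.002,0.091,0.002,0.2],[-0.002,0.091,0.002,0.2]],
  ],
)

```text
time: 4.65
ee_pos: [0.5088, -0.137, 0.0398]
tcp_rot: [-90.0, 0.0, -66.0]
wrist_force: [0.6, -0.1, -0.1]
opening: 0.0852
```

Emit:
move_arm(
  deltas=[
    [[0,0,0,0],[0,0,0,0],[0,0,0,0],[0,0,0,0],[0,0,0,0]],
  ],
  claw=0.03,
  newtons=60,
)

```text
time: 5.15
ee_pos: [0.5094, -0.1379, 0.0407]
tcp_rot: [-90.0, -0.1, -66.0]
wrist_force: [-2.6, -0.9, 6.2]
opening: 0.0388
```

Emit:
move_arm(
  deltas=[
    [[0,0,0,0],[0,0,0,0],[0,-0.02,0,0],[0,-0.05,0,0],[0,-0.07,0,0]],
  ],
)

```text
time: 5.65
ee_pos: [0.5093, -0.1376, 0.1109]
tcp_rot: [-90.0, -0.0, -66.0]
wrist_force: [0.3, 0.1, -3.7]
opening: 0.0391
```

Emit:
move_arm(
  deltas=[
    [[-0.02,-0.015,0.011,0],[-0.055,-0.03,0.03,0],[-0.095,-0.045,0.052,0],[-0.135,-0.049,0.074,0],[-0.17,-0.049,0.093,0]],
  ],
)

```text
time: 6.15
ee_pos: [0.525, 0.0576, 0.1593]
tcp_rot: [-89.9, -0.0, -66.0]
wrist_force: [0.9, 1.1, -4.4]
opening: 0.0387
```

Emit:
move_arm(
  deltas=[
    [[-0.035,0,0.019,7],[-0.07,0,0.038,14],[-0.1,0,0.055,21],[-0.113,0,0.062,27],[-0.113,0,0.062,30.9]],
  ],
)

```text
time: 6.65
ee_pos: [0.5351, 0.1863, 0.1577]
tcp_rot: [-90.1, 0.0, -97.0]
wrist_force: [0.4, -1.0, -3.5]
opening: 0.0387
```

Emit:
move_arm(
  deltas=[
    [[0,0,0,0],[0,0,0,0]],
  ],
)

```text
time: 6.85
ee_pos: [0.5353, 0.1839, 0.1581]
tcp_rot: [-90.0, -0.0, -96.8]
wrist_force: [0.8, -0.5, -3.6]
opening: 0.0385
```

```bash
python3 - <<'E'
from h import *
import pickle
plan([.5354,.1839,.098],-96.9)
c=camera('wrist');pickle.dump(c,open('w4.pkl','wb'));cv2.imwrite('pics/w4.png',cv2.resize(c['color'][60:400,140:500],None,fx=1.7,fy=1.7))
E
```

```text
t 6.85 pos [0.5353 0.1839 0.1581] rot [-9.002e+01 -1.000e-02 -9.676e+01] F [ 0.8 -0.5 -3.6] open 0.0385 | shift [-0.0001  0.0601  0.0001] turn 0.14
```

View pics/w4.png

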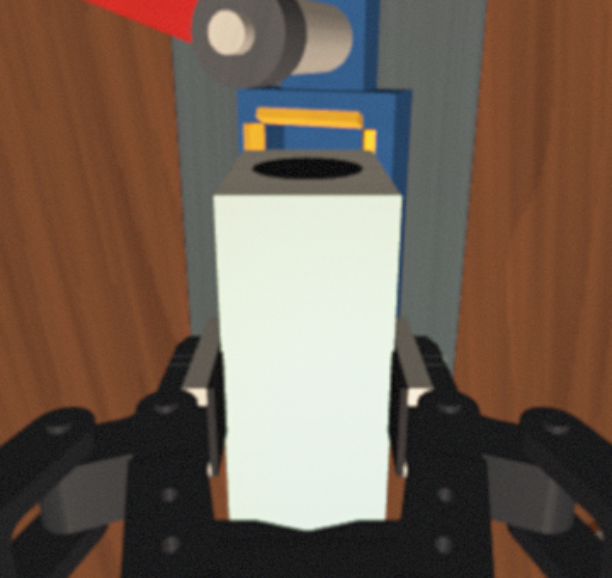

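The block hangs square over the pocket; lips' far end visible beyond it at (310,115). Quick check of the block's place along the pocket before lowering.

```bash
python3 - <<'E'
from nest import *
c=pickle.load(open('w4.pkl','rb'));P,lip,*_=masks(c);M=Rc(-6.9);O=np.array([.5443,.1806,.048])
hsv=cv2.cvtColor(c['color'],cv2.COLOR_BGR2HSV)
t=(hsv[...,1]<60)&(hsv[...,2]>170)&(P[...,2]>.17)&(P[...,2]<.2)
Z=Ro.from_euler('z',-6.9,degrees=True).as_matrix()
q=(P[t]-O)@Z;print(len(q),np.percentile(q[:,0],[1,50,99]).round(4),'y',np.percentile(q[:,1],[1,97,99,100]).round(4),'top z',np.median(P[t][:,2]))
b=q[np.abs(q[:,0]+.009)<.024]
for s in(-1,1):
    e=[(y,(s*b[np.abs(b[:,1]-y)<.003][:,0]).max()*s) for y in np.arange(0,.05,.006)]
    print('edge',s,'yaw err',-np.degrees(np.polyfit(*np.array(e).T,1)[0]).round(2),np.mean(e,0).round(4))
l=(P[lip]-O)@M;print('+y lip',np.percentile(l[:,1],[5,50,95]).round(4))
E
```

```text
19301 [-0.0292 -0.0096  0.0101] y [-0.0353  0.0487  0.05    0.0509] top z 0.18171371227368172
edge -1 yaw err -0.4 [ 0.024  -0.0299]
edge 1 yaw err 1.99 [0.024  0.0111]
+y lip [0.0434 0.0536 0.0577]
```

Emit:
move_arm(
  deltas=[
    [[0,0.015,0,0.1],[0,0.03,0,0.1],[0,0.035,0,0.1],[0,0.04,0,0.1],[0,0.04,0,0.1]],
  ],
)

```text
time: 7.4
ee_pos: [0.535, 0.1838, 0.1174]
tcp_rot: [-90.1, -0.0, -97.0]
wrist_force: [-0.0, -0.7, -4.0]
opening: 0.0391
```

Emit:
move_arm(
  deltas=[
    [[0,0.003,0,0],[0,0.006,0,0],[0,0.009,0,0],[0,0.012,0,0],[0,0.012,0,0]],
  ],
)

```text
time: 7.9
ee_pos: [0.5352, 0.184, 0.1058]
tcp_rot: [-90.0, -0.0, -97.0]
wrist_force: [0.4, -0.6, -3.5]
opening: 0.0389
```

Emit:
move_arm(
  deltas=[
    [[0,0.002,0,0],[0,0.004,0,0],[0,0.006,0,0],[0,0.006,0,0]],
  ],
)

```text
time: 8.3
ee_pos: [0.5353, 0.184, 0.0999]
tcp_rot: [-90.0, -0.0, -97.0]
wrist_force: [-0.3, -0.3, -4.5]
opening: 0.0385
```

Emit:
move_arm(
  deltas=[
    [[0,0.001,0,0],[0,0.002,0,0],[0,0.002,0,0]],
  ],
)

```text
time: 8.6
ee_pos: [0.5354, 0.184, 0.0982]
tcp_rot: [-90.0, -0.0, -97.0]
wrist_force: [-0.7, 0.5, -2.7]
opening: 0.0387
```

Emit:
move_arm(
  deltas=[
    [[0,0.001,0,0],[0,0.002,0,0],[0,0.002,0,0]],
  ],
)

```text
time: 8.9
ee_pos: [0.5355, 0.1842, 0.0964]
tcp_rot: [-90.0, 0.0, -97.0]
wrist_force: [0.4, 0.8, -1.4]
opening: 0.039
```

Light contact; far bottom corner is inside, a few mm off the floor. Now open a little and let the block lean back.

Emit:
move_arm(
  deltas=[
    [[0,0,0,0],[0,0,0,0],[0,0,0,0]],
  ],
  claw=0.05,
  newtons=30,
)

```text
time: 9.2
ee_pos: [0.5355, 0.184, 0.0966]
tcp_rot: [-90.0, 0.0, -97.0]
wrist_force: [-0.5, -0.0, 0.4]
opening: 0.0502
```

```bash
cat > blk.py <<'E'
from nest import *
import sys
def look(n,save=None):
    c=camera(n);pickle.dump(c,open('last_%s.pkl'%n,'wb'));P=cloud(c)
    O=np.array([.5443,.1806,.048]);M=Rc(-6.9)
    hsv=cv2.cvtColor(c['color'],cv2.COLOR_BGR2HSV);l=(P-O)@M
    m=(hsv[...,1]<60)&(hsv[...,2]>150)&(np.abs(l[...,1])<.055)&(np.abs(l[...,0])<.045)&(l[...,2]>.045)&(l[...,2]<.11)
    m=cv2.erode(m.astype(np.uint8),np.ones((3,3)))>0
    q=l[m]
    if len(q)>30:
        for _ in range(4):
            A=np.c_[q[:,:2],np.ones(len(q))];k=np.linalg.lstsq(A,q[:,2],rcond=None)[0];r=q[:,2]-A@k;q=q[np.abs(r)<.003]
        print(n,len(q),'top plane slopes x,y deg',np.degrees(np.arctan(k[:2])).round(2),'z at 0',k[2].round(4),'x',np.percentile(q[:,0],[2,98]).round(4),'y',np.percentile(q[:,1],[2,98]).round(4))
    if save: cv2.imwrite('pics/'+save,save and cv2.resize(c['color'][60:400,140:500] if n=='wrist' else c['color'][180:360,200:400],None,fx=1.7 if n=='wrist' else 3,fy=1.7 if n=='wrist' else 3))
E
python3 -c "
from blk import *
for n in['wrist','top','side']: look(n)
plan([.5354,.1839,.098],-97)"
```

```text
wrist 18356 top plane slopes x,y deg [-24.46  -0.73] z at 0 0.0775 x [0.0037 0.0378] y [-0.0339  0.0505]
top 105 top plane slopes x,y deg [-24.75   0.61] z at 0 0.077 x [0.0054 0.0341] y [-0.0458 -0.0102]
side 224 top plane slopes x,y deg [-25.3    0.19] z at 0 0.0764 x [0.0052 0.0353] y [-0.0019  0.0506]
t 9.35 pos [0.5355 0.184  0.0965] rot [-89.99   0.   -96.97] F [ 0.5 -0.1  0.7] open 0.05 | shift [ 0.0001 -0.0015 -0.0001] turn 0.03
```

Block stands free but still upright, wedged between the lips. I push its top towards the robot with the far finger so that it leans into the pocket.

Emit:
move_arm(
  deltas=[
    [[0,0,-0.004,0],[0,0,-0.008,0],[0,0,-0.012,0],[0,0,-0.016,0],[0,0,-0.016,0]],
  ],
)

```text
time: 9.85
ee_pos: [0.5198, 0.1862, 0.0974]
tcp_rot: [-89.9, 0.0, -97.0]
wrist_force: [4.1, -0.3, 5.0]
opening: 0.0504
```

```bash
python3 -c "
from blk import *
for n in['wrist','top','side']: look(n,'w5.png' if n=='wrist' else None)
plan([.5354,.1839,.098],-97)"
```

```text
wrist 17598 top plane slopes x,y deg [-5.45 -0.61] z at 0 0.0749 x [-0.0155  0.0226] y [-0.036   0.0507]
top 120 top plane slopes x,y deg [-6.09 -3.19] z at 0 0.0725 x [-0.0139  0.0211] y [-0.0467 -0.0094]
side 221 top plane slopes x,y deg [-4.63  0.99] z at 0 0.0734 x [-0.0115  0.0196] y [0.0009 0.0509]
t 10.0 pos [0.52   0.1861 0.0969] rot [-8.991e+01  3.000e-02 -9.697e+01] F [ 3.7 -0.1  4. ] open 0.05 | shift [ 0.0003 -0.0011  0.0156] turn 0.03
```

Emit:
move_arm(
  deltas=[
    [[0,0,-0.003,0],[0,0,-0.005,0],[0,0,-0.007,0],[0,0,-0.007,0]],
  ],
)

```text
time: 10.4
ee_pos: [0.5123, 0.1869, 0.0964]
tcp_rot: [-90.0, 0.0, -97.0]
wrist_force: [1.8, -0.1, 3.8]
opening: 0.0497
```

```bash
python3 -c "
from blk import *
for n in['wrist','top','side']: look(n,'w5.png' if n=='wrist' else None)
plan([.5354,.1839,.098],-97)"
```

```text
wrist 7963 top plane slopes x,y deg [-0.11 -0.24] z at 0 0.0758 x [-0.0257  0.0101] y [-0.0402  0.0507]
top 93 top plane slopes x,y deg [ 2.95 -0.85] z at 0 0.0775 x [-0.0255  0.0085] y [-0.0464 -0.0081]
side 229 top plane slopes x,y deg [ 5.75 -0.15] z at 0 0.0777 x [-0.0255  0.0094] y [0.0026 0.0511]
t 10.55 pos [0.5124 0.1868 0.0961] rot [-90.03  -0.   -96.97] F [1.7 1.1 3.2] open 0.0495 | shift [ 0.0001 -0.0019  0.0231] turn 0.03
```

View pics/w5.png

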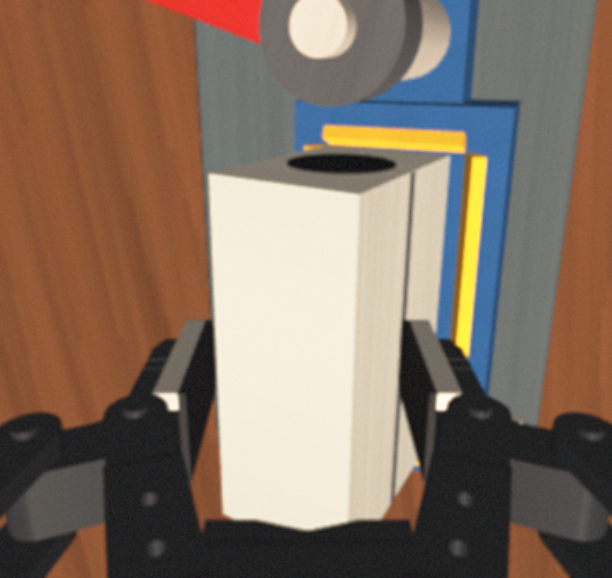

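View: the block now leans slightly too far towards the robot (by about 5°), lying on the near finger, base ~16 mm above the floor. I straighten it with the near finger.

Emit:
move_arm(
  deltas=[
    [[0,0,0.003,0],[0,0,0.006,0],[0,0,0.008,0],[0,0,0.008,0]],
  ],
)

```text
time: 10.95
ee_pos: [0.5205, 0.1857, 0.0958]
tcp_rot: [-90.0, -0.0, -97.0]
wrist_force: [0.4, -0.4, 0.7]
opening: 0.0505
```

```bash
python3 -c "
from blk import *
for n in['wrist','top','side']: look(n,'s5.png' if n=='side' else None)
plan([.5354,.1839,.098],-97)"
```

```text
wrist 6639 top plane slopes x,y deg [-0.25 -0.84] z at 0 0.0663 x [-0.0238  0.0091] y [-0.0432  0.0509]
top 87 top plane slopes x,y deg [ 5.35 -1.61] z at 0 0.0671 x [-0.0268  0.0078] y [-0.0463 -0.0054]
side 190 top plane slopes x,y deg [10.35 -0.62] z at 0 0.0681 x [-0.0268  0.008 ] y [0.0016 0.0507]
t 11.1 pos [0.5204 0.1858 0.0961] rot [-9.003e+01 -1.000e-02 -9.697e+01] F [-0.1 -0.3 -0.2] open 0.05 | shift [ 0.0001 -0.0019  0.0151] turn 0.03
```

View pics/s5.png

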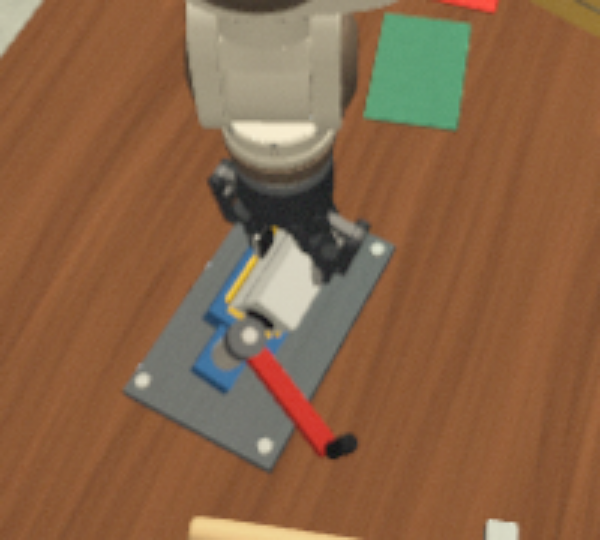

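Side view: the block is in the pocket with the near bottom corner low, leaning about 8° to the robot over the near lip. Straighten further.

Emit:
move_arm(
  deltas=[
    [[0,0,0.002,0],[0,0,0.004,0],[0,0,0.006,0],[0,0,0.008,0],[0,0,0.008,0]],
  ],
)

```text
time: 11.6
ee_pos: [0.5286, 0.1849, 0.0963]
tcp_rot: [-90.0, -0.0, -97.0]
wrist_force: [-1.7, 0.4, -0.1]
opening: 0.0498
```

```bash
python3 -c "
from blk import *
for n in['top','side']: look(n)
plan([.5354,.1839,.098],-97)"
```

```text
top 120 top plane slopes x,y deg [ 7.62 -1.63] z at 0 0.0656 x [-0.0263  0.0083] y [-0.0465 -0.0084]
side 204 top plane slopes x,y deg [11.22  0.13] z at 0 0.0658 x [-0.025   0.0092] y [0.0039 0.0509]
t 11.7 pos [0.5285 0.1849 0.0963] rot [-90.     0.   -96.97] F [-1.9  0.6  2.1] open 0.0503 | shift [ 0.0001 -0.0017  0.007 ] turn 0.03
```

Emit:
move_arm(
  deltas=[
    [[0,-0.01,0.001,0],[0,-0.025,0,0],[0,-0.04,0,0],[0.002,-0.041,-0.015,0],[0.002,-0.041,-0.022,0]],
  ],
)

```text
time: 12.2
ee_pos: [0.5064, 0.1857, 0.1393]
tcp_rot: [-89.9, 0.1, -97.0]
wrist_force: [0.2, -0.2, 0.5]
opening: 0.05
```

Emit:
move_arm(
  deltas=[
    [[0,0,0,0],[0,0,0,0],[0,0,0,0],[0,0,0,0],[0,0,0,0]],
  ],
  claw=0,
)

```text
time: 12.7
ee_pos: [0.5065, 0.1855, 0.137]
tcp_rot: [-90.0, -0.0, -97.0]
wrist_force: [-0.2, -0.1, 0.7]
opening: -0.0003
```

```bash
python3 -c "
from blk import *
for n in['wrist','top','side']: look(n,'w6.png' if n=='wrist' else None)
plan([.5059,.1852,.135],-97)"
```

```text
wrist 3468 top plane slopes x,y deg [-1.4   2.28] z at 0 0.0642 x [-0.0279  0.0105] y [-0.0201  0.0519]
top 104 top plane slopes x,y deg [ 4.79 -3.3 ] z at 0 0.066 x [-0.0262  0.0093] y [-0.0465 -0.002 ]
side 269 top plane slopes x,y deg [ 9.59 -0.72] z at 0 0.0679 x [-0.026   0.0087] y [-0.0193  0.0512]
t 12.85 pos [0.5064 0.1855 0.1372] rot [-9.001e+01 -1.000e-02 -9.697e+01] F [ 0.3 -0.1 -0.1] open 0.0001 | shift [ 0.0004  0.0022 -0.0004] turn 0.03
```

View pics/w6.png

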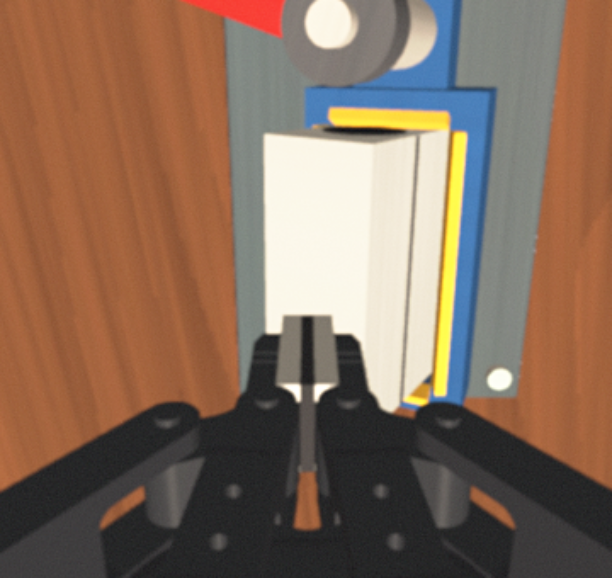

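Closed fingers are above the block's near half; the block leans ~8° to the robot, base near the floor. Press its far half along the nest's -z.

Emit:
move_arm(
  deltas=[
    [[0,0.006,0.006,0],[0,0.012,0.009,0],[0,0.018,0.012,0],[0,0.018,0.012,0]],
  ],
)

```text
time: 13.25
ee_pos: [0.5181, 0.1838, 0.1178]
tcp_rot: [-90.1, -0.1, -97.0]
wrist_force: [-0.2, 0.2, 0.4]
opening: -0.0003
```

Emit:
move_arm(
  deltas=[
    [[0,0.0018,0.0008,0],[0,0.0037,0.0016,0],[0,0.0055,0.0023,0],[0,0.0055,0.0023,0]],
  ],
)

```text
time: 13.65
ee_pos: [0.5206, 0.1838, 0.1138]
tcp_rot: [-90.0, 0.0, -97.0]
wrist_force: [-0.2, -1.1, 1.6]
opening: -0.0001
```

Emit:
move_arm(
  deltas=[
    [[0,0.0018,0.0008,0],[0,0.0037,0.0016,0],[0,0.0055,0.0023,0],[0,0.0055,0.0023,0]],
  ],
)

```text
time: 14.05
ee_pos: [0.5229, 0.1835, 0.1082]
tcp_rot: [-90.0, -0.0, -97.0]
wrist_force: [-1.9, -0.7, 4.9]
opening: -0.0001
```

```bash
python3 -c "
from blk import *
for n in['top','side']: look(n)
plan([.5059,.1852,.135],-97)"
```

```text
top 120 top plane slopes x,y deg [10.89 -1.23] z at 0 0.0596 x [-0.0272  0.0077] y [-0.0443 -0.0032]
side 262 top plane slopes x,y deg [12.7  -1.71] z at 0 0.0602 x [-0.0261  0.0085] y [-0.0138  0.0512]
t 14.15 pos [0.5229 0.1836 0.1084] rot [-89.99   0.   -96.97] F [-0.9 -0.8  4.1] open -0.0001 | shift [ 0.0004 -0.0266 -0.0171] turn 0.03
```

Emit:
move_arm(
  deltas=[
    [[0,0.0018,0.0008,0],[0,0.0037,0.0016,0],[0,0.0055,0.0023,0],[0,0.0055,0.0023,0]],
  ],
)

```text
time: 14.55
ee_pos: [0.5262, 0.1834, 0.1039]
tcp_rot: [-89.8, 0.0, -97.0]
wrist_force: [1.1, -1.7, 9.4]
opening: -0.0002
```

```bash
python3 -c "
from blk import *
for n in['top','side']: look(n)
plan([.5059,.1852,.135],-97)"
```

```text
top 119 top plane slopes x,y deg [11.28 -2.01] z at 0 0.0549 x [-0.0259  0.0091] y [-0.0438 -0.0047]
side 243 top plane slopes x,y deg [10.34 -1.26] z at 0 0.0544 x [-0.0248  0.0082] y [-0.0102  0.0515]
t 14.65 pos [0.5261 0.1833 0.1039] rot [-8.985e+01  4.000e-02 -9.698e+01] F [ 0.3 -2.7  9.5] open -0.0001 | shift [ 0.0006 -0.0312 -0.0202] turn 0.02
```

Emit:
move_arm(
  deltas=[
    [[0,0.002,0.0006,0],[0,0.004,0.001,0],[0,0.005,0.0012,0],[0,0.005,0.0012,0]],
  ],
)

```text
time: 15.05
ee_pos: [0.5286, 0.1823, 0.1011]
tcp_rot: [-89.6, -0.0, -97.0]
wrist_force: [0.2, -9.0, 22.8]
opening: -0.0001
```

```bash
python3 -c "
from blk import *
for n in['top','side']: look(n)
plan([.5059,.1852,.135],-97)"
```

```text
top 117 top plane slopes x,y deg [10.78 -0.4 ] z at 0 0.0521 x [-0.0239  0.0087] y [-0.0454 -0.0043]
side 210 top plane slopes x,y deg [8.35 0.31] z at 0 0.0508 x [-0.0223  0.0095] y [-0.0093  0.0506]
t 15.15 pos [0.5286 0.1823 0.1011] rot [-89.6   -0.   -97.04] F [ 1.  -9.1 22.3] open 0.0003 | shift [-0.0001 -0.034  -0.0227] turn -0.04
```

Emit:
move_arm(
  deltas=[
    [[0,0.001,0.001,0],[0,0.002,0.002,0],[0,0.003,0.003,0],[0,0.003,0.003,0]],
  ],
)

```text
time: 15.55
ee_pos: [0.5326, 0.1816, 0.1003]
tcp_rot: [-89.4, 0.0, -97.1]
wrist_force: [-0.4, -12.2, 33.9]
opening: 0.0003
```

```bash
python3 -c "
from blk import *
for n in['wrist','top','side']: look(n,'w7.png' if n=='wrist' else None)
plan([.5059,.1852,.135],-97);print(get_obs()['torque'])"
```

```text
wrist 7821 top plane slopes x,y deg [ 5.91 -0.11] z at 0 0.0504 x [-0.0238  0.0146] y [-0.0241  0.0508]
top 93 top plane slopes x,y deg [ 5.68 -1.07] z at 0 0.0493 x [-0.0204  0.0118] y [-0.0444 -0.0037]
side 209 top plane slopes x,y deg [ 4.77 -0.13] z at 0 0.0496 x [-0.0198  0.012 ] y [-0.011   0.0495]
t 15.7 pos [0.5326 0.1816 0.1003] rot [-8.941e+01  1.000e-02 -9.707e+01] F [ -1.  -11.6  34.7] open -0.0003 | shift [-0.0003 -0.035  -0.0266] turn -0.07
[-2.65227992 -0.09176499 -0.10871181]
```

View pics/w7.png

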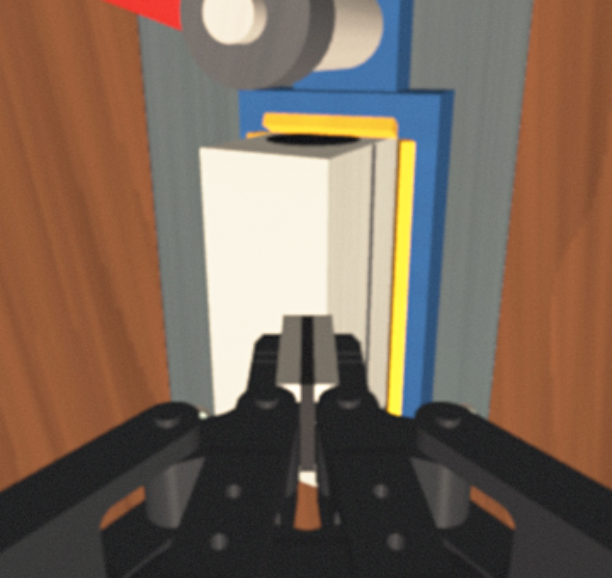

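Progress: block leans only ~5° now, nest near its hard stop. A little more, moving with the edge.

Emit:
move_arm(
  deltas=[
    [[0,0.001,0.001,0],[0,0.002,0.002,0],[0,0.002,0.003,0],[0,0.002,0.003,0]],
  ],
)

```text
time: 16.1
ee_pos: [0.5364, 0.1811, 0.0997]
tcp_rot: [-89.3, 0.0, -97.1]
wrist_force: [-0.6, -14.7, 41.9]
opening: 0.0001
```

```bash
python3 -c "
from blk import *
for n in['wrist','top','side']: look(n)
plan([.5059,.1852,.135],-97)"
```

```text
wrist 8314 top plane slopes x,y deg [ 2.81 -0.03] z at 0 0.0492 x [-0.0206  0.0177] y [-0.0249  0.0506]
top 65 top plane slopes x,y deg [ 2.95 -0.05] z at 0 0.0489 x [-0.0095  0.015 ] y [-0.0399 -0.0117]
side 200 top plane slopes x,y deg [ 3.16 -0.12] z at 0 0.0484 x [-0.0164  0.0141] y [-0.0131  0.0497]
t 16.25 pos [0.5364 0.1811 0.0997] rot [-8.925e+01  3.000e-02 -9.708e+01] F [ -0.7 -14.8  42.1] open -0.0001 | shift [-0.0003 -0.0357 -0.0304] turn -0.08
```

Emit:
move_arm(
  deltas=[
    [[0,-0.001,0.001,0],[0,-0.001,0.002,0],[0,-0.001,0.004,0],[0,-0.001,0.004,0]],
  ],
)

```text
time: 16.65
ee_pos: [0.5395, 0.1806, 0.0992]
tcp_rot: [-89.4, 0.0, -97.1]
wrist_force: [-1.4, -12.4, 34.2]
opening: 0.0003
```

```bash
python3 -c "
from blk import *
for n in['wrist','top','side']: look(n)
plan([.5059,.1852,.135],-97)"
```

```text
wrist 8508 top plane slopes x,y deg [0.02 0.03] z at 0 0.0483 x [-0.0181  0.0201] y [-0.0243  0.0506]
top 55 top plane slopes x,y deg [0.23 1.31] z at 0 0.0484 x [-0.0137  0.0169] y [-0.0443 -0.0183]
side 116 top plane slopes x,y deg [0.44 0.7 ] z at 0 0.0473 x [-0.0141  0.0167] y [-0.0115  0.049 ]
t 16.8 pos [0.5395 0.1806 0.0992] rot [-89.41  -0.   -97.07] F [ -1.3 -12.   34.6] open -0.0003 | shift [-0.0004 -0.0361 -0.0335] turn -0.07
```

Block is square (0.0°) and its top at 48 mm = 60 − 12 mm of nest travel: home. Release along nest +z and check it stays.

Emit:
move_arm(
  deltas=[
    [[0,-0.006,-0.0025,0],[0,-0.012,-0.005,0],[0,-0.02,-0.0084,0],[0,-0.035,-0.015,0],[0,-0.05,-0.021,0]],
  ],
)

```text
time: 17.3
ee_pos: [0.5145, 0.1845, 0.1444]
tcp_rot: [-90.1, -0.0, -97.0]
wrist_force: [-0.2, -0.2, -0.2]
opening: -0.0001
```

```bash
python3 -c "
from blk import *
for n in['wrist','top','side']: look(n,'w8.png' if n=='wrist' else None)
plan([.5059,.1852,.135],-97)"
```

```text
wrist 7068 top plane slopes x,y deg [0.54 0.15] z at 0 0.0606 x [-0.0189  0.0195] y [-0.0215  0.0504]
top 166 top plane slopes x,y deg [1.58 0.28] z at 0 0.06 x [-0.0167  0.0185] y [-0.0467 -0.0008]
side 291 top plane slopes x,y deg [ 1.33 -0.09] z at 0 0.0598 x [-0.0152  0.017 ] y [-0.0172  0.05  ]
t 17.45 pos [0.5157 0.1849 0.1453] rot [-8.988e+01  6.000e-02 -9.694e+01] F [-0.4 -0.9  0. ] open -0.0 | shift [ 0.0009  0.0103 -0.0097] turn 0.06
```

Emit:
move_arm(
  deltas=[
    [[0,0.012,-0.007,0],[0,0.024,-0.007,0],[0,0.033,-0.003,0],[0,0.042,0.001,0],[0,0.042,0.001,0]],
  ],
)

```text
time: 17.95
ee_pos: [0.5164, 0.184, 0.1]
tcp_rot: [-90.1, -0.1, -97.0]
wrist_force: [-2.2, -0.2, 0.4]
opening: 0.0002
```

Emit:
move_arm(
  deltas=[
    [[0,0.0028,0.0012,0],[0,0.0056,0.0024,0],[0,0.0084,0.0036,0],[0,0.0092,0.0039,0],[0,0.0092,0.0039,0]],
  ],
)

```text
time: 18.45
ee_pos: [0.5204, 0.1838, 0.0928]
tcp_rot: [-90.0, -0.0, -97.0]
wrist_force: [-3.9, -2.1, 5.2]
opening: -0.0002
```

Emit:
move_arm(
  deltas=[
    [[0,0.0009,0.0004,0],[0,0.0018,0.0008,0],[0,0.0028,0.0012,0],[0,0.0028,0.0012,0]],
  ],
)

```text
time: 18.85
ee_pos: [0.521, 0.1837, 0.092]
tcp_rot: [-90.0, 0.0, -97.0]
wrist_force: [-12.9, -3.9, 20.9]
opening: -0.0005
```

Emit:
move_arm(
  deltas=[
    [[0,0.0006,0.0002,0],[0,0.001,0.0004,0],[0,0.001,0.0004,0]],
  ],
)

```text
time: 19.15
ee_pos: [0.5212, 0.1837, 0.0918]
tcp_rot: [-90.0, 0.0, -97.0]
wrist_force: [-16.3, -4.3, 26.7]
opening: 0.0003
```

Emit:
move_arm(
  deltas=[
    [[0,-0.006,-0.0025,0],[0,-0.015,-0.006,0],[0,-0.035,-0.015,0],[0,-0.06,-0.025,0],[0,-0.085,-0.035,0]],
  ],
)

```text
time: 19.65
ee_pos: [0.4868, 0.1881, 0.1746]
tcp_rot: [-90.0, 0.0, -97.0]
wrist_force: [0.1, 0.2, 1.2]
opening: 0.0002
```

```bash
python3 - <<'E'
from blk import *
for n in['wrist','top','side']: look(n,'w9.png' if n=='wrist' else None)
plan([.5059,.1852,.135],-97)
O=np.array([.5443,.1806,.048]);M=Rc(-6.9)
for n in['wrist','top','side']:
    c=pickle.load(open('last_%s.pkl'%n,'rb'));P,lip,blue,red,blk,base=masks(c)
    z=(P[red]-O)@M;k=z[z[:,2]>.055][:,:2]
    if len(k)<20: continue
    v=np.linalg.svd(k-k.mean(0),full_matrices=False)[2][0];
    hd=(P[blk]-O)@M;hd=hd[(hd[:,2]>.08)&(hd[:,2]<.125)&(hd[:,0]<-.06)]
    print(n,'red mean',z.mean(0).round(4),'angle from mean',np.degrees(np.arctan2(-k.mean(0)[0],.085-k.mean(0)[1])).round(1),'handle',len(hd),hd.mean(0).round(4) if len(hd) else '')
for a in(1.9,1.2,.6,0): print(a,(O+M@[-.11*np.sin(a),.085-.11*np.cos(a),.0935]).round(4))
E
```

```text
wrist 7753 top plane slopes x,y deg [-0.01  0.05] z at 0 0.0604 x [-0.018   0.0201] y [-0.0444  0.0499]
top 184 top plane slopes x,y deg [ 1.53 -0.93] z at 0 0.0592 x [-0.0163  0.0192] y [-0.0466  0.008 ]
side 311 top plane slopes x,y deg [0.82 0.28] z at 0 0.0596 x [-0.014   0.0174] y [-0.0259  0.0501]
t 19.8 pos [0.4878 0.1885 0.1757] rot [-89.8    0.12 -96.94] F [ 0.2 -0.6 -1. ] open -0.0002 | shift [0.0012 0.0408 0.0182] turn 0.06
wrist red mean [-0.0563  0.1039  0.0749] angle from mean 108.5 handle 1424 [-0.0999  0.1185  0.1025]
side red mean [-0.0575  0.1081  0.0749] angle from mean 111.9 handle 41 [-0.1018  0.1259  0.1053]
1.9 [0.4275 0.3162 0.0936]
1.2 [0.4198 0.2411 0.0942]
0.6 [0.4507 0.1861 0.1099]
0 [0.5051 0.1602 0.1341]
```

Block seated (top 60.4 mm at rest, slope 0°; pressed with ~30 N to the hard stop). Now the lever: grip the post lightly with jaws along the nest's y and lead it along its arc.

Emit:
move_arm(
  deltas=[
    [[-0.03,0,-0.019,-8],[-0.06,0,-0.038,-16],[-0.09,0,-0.057,-24],[-0.119,0,-0.0754,-32],[-0.119,0,-0.0754,-40]],
  ],
  claw=0.045,
)

```text
time: 20.3
ee_pos: [0.4252, 0.3181, 0.1724]
tcp_rot: [-90.1, 0.0, -56.4]
wrist_force: [-0.2, -0.3, 0.7]
opening: 0.0448
```

Emit:
move_arm(
  deltas=[
    [[0,0,0,-8],[0,0,0,-16],[0,0,0,-24],[0,0,0,-32],[0,0,0,-40]],
  ],
)

```text
time: 20.8
ee_pos: [0.4268, 0.3152, 0.1725]
tcp_rot: [-90.1, 0.0, -16.6]
wrist_force: [-0.2, 0.6, -0.5]
opening: 0.0449
```

Emit:
move_arm(
  deltas=[
    [[0,0,0,-8],[0,0,0,-10],[0,0,0,-10]],
  ],
)

```text
time: 21.1
ee_pos: [0.4268, 0.3152, 0.1727]
tcp_rot: [-90.0, 0.0, -7.0]
wrist_force: [0.3, 0.2, -0.3]
opening: 0.0448
```

```bash
python3 - <<'E'
from blk import *
look('wrist','w10.png')
plan([.4275,.3162,.0846],-6.9)
O=np.array([.5443,.1806,.048]);M=Rc(-6.9)
c=pickle.load(open('last_wrist.pkl','rb'));P,lip,blue,red,blk,base=masks(c)
z=(P[red]-O)@M;k=z[(z[:,2]>.06)][:,:2];print(len(k),k.mean(0),np.degrees(np.arctan2(-k.mean(0)[0],.085-k.mean(0)[1])))
E
```

```text
wrist 385 top plane slopes x,y deg [-0.52  0.4 ] z at 0 0.0603 x [-0.0196  0.0186] y [-0.0474  0.0314]
t 21.15 pos [0.4267 0.3152 0.1728] rot [-9.004e+01  5.000e-02 -7.030e+00] F [-0.7  0.2  0. ] open 0.0448 | shift [0.0007 0.0882 0.0012] turn -0.13
2951 [-0.05687782  0.10396518] 108.44030755366414
```

View pics/w10.png

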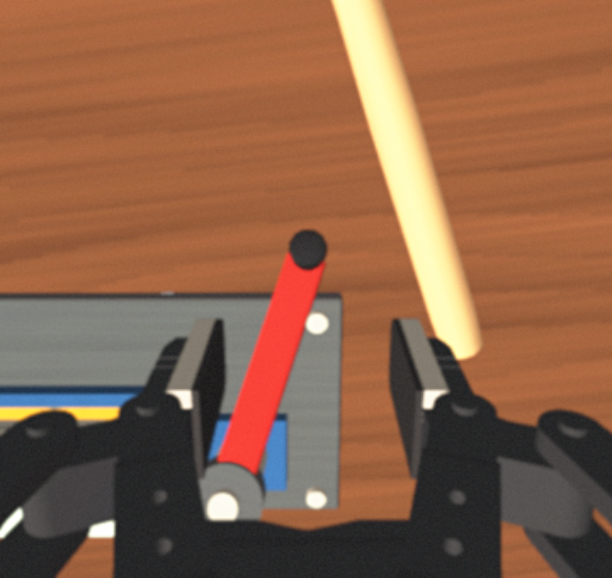

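The post (308,248) is midway between the jaws, angle 108.4°. Go down and grip lightly.

Emit:
move_arm(
  deltas=[
    [[0.001,0.03,0.001,0],[0.001,0.06,0.001,0],[0.001,0.08,0.001,0],[0.001,0.088,0.001,0],[0.001,0.088,0.001,0]],
  ],
)

```text
time: 21.65
ee_pos: [0.4274, 0.3157, 0.0847]
tcp_rot: [-90.1, 0.1, -7.0]
wrist_force: [0.7, 0.5, 0.7]
opening: 0.0451
```

Emit:
move_arm(
  deltas=[
    [[0,0,0,0],[0,0,0,0],[0,0,0,0],[0,0,0,0]],
  ],
  claw=0.012,
  newtons=20,
)

```text
time: 22.05
ee_pos: [0.4286, 0.3164, 0.0868]
tcp_rot: [-89.9, -0.1, -7.0]
wrist_force: [2.2, 0.5, 2.6]
opening: 0.0142
```

```bash
python3 - <<'E'
from blk import *
o=get_obs();plan([.4275,.3162,.0846],-6.9)
O=np.array([.5443,.1806,.048]);M=Rc(-6.9);T=R(o['tcp_rot'])
f=lambda a:O+M@[-.11*np.sin(a),.085-.11*np.cos(a),.0935]
a0=1.893
for a in np.r_[np.arange(a0-.1,0,-.1),0]: print(round(a,3),(T.T@(f(a)-f(a0))).round(4))
E
```

```text
t 22.05 pos [0.4286 0.3164 0.0868] rot [-89.93  -0.11  -6.98] F [2.2 0.5 2.6] open 0.0142 | shift [-0.001   0.0022 -0.0003] turn -0.08
1.793 [-0.0027  0.0011 -0.0106]
1.693 [-0.0044  0.0019 -0.0214]
1.593 [-0.0051  0.0021 -0.0324]
1.493 [-0.0048  0.002  -0.0434]
1.393 [-0.0035  0.0015 -0.0543]
1.293 [-0.0012  0.0005 -0.065 ]
1.193 [ 0.002  -0.0009 -0.0754]
1.093 [ 0.0063 -0.0027 -0.0854]
0.993 [ 0.0114 -0.0048 -0.0949]
0.893 [ 0.0173 -0.0074 -0.1038]
0.793 [ 0.0241 -0.0102 -0.112 ]
0.693 [ 0.0316 -0.0133 -0.1194]
0.593 [ 0.0397 -0.0168 -0.126 ]
0.493 [ 0.0484 -0.0204 -0.1316]
0.393 [ 0.0575 -0.0243 -0.1363]
0.293 [ 0.0671 -0.0283 -0.14  ]
0.193 [ 0.0769 -0.0324 -0.1426]
0.093 [ 0.087  -0.0367 -0.1442]
0.0 [ 0.0964 -0.0406 -0.1446]
```

Emit:
move_arm(
  deltas=[
    [[-0.0027,0.0011,-0.0106,0],[-0.0044,0.0019,-0.0214,0],[-0.0051,0.0021,-0.0324,0],[-0.0048,0.002,-0.0434,0],[-0.0035,0.0015,-0.0543,0]],
  ],
)

```text
time: 22.55
ee_pos: [0.4169, 0.2615, 0.084]
tcp_rot: [-90.0, 0.1, -7.0]
wrist_force: [-1.3, 3.2, -0.8]
opening: 0.0144
```

Emit:
move_arm(
  deltas=[
    [[0.0023,-0.001,-0.0107,0],[0.0055,-0.0024,-0.0211,0],[0.0098,-0.0042,-0.0311,0],[0.0149,-0.0063,-0.0406,0],[0.0208,-0.0089,-0.0495,0]],
  ],
)

```text
time: 23.05
ee_pos: [0.4329, 0.2101, 0.0935]
tcp_rot: [-90.0, -0.0, -7.0]
wrist_force: [-1.6, 3.1, 0.7]
opening: 0.0138
```

Emit:
move_arm(
  deltas=[
    [[0.0068,-0.0028,-0.0082,0],[0.0143,-0.0059,-0.0156,0],[0.0224,-0.0094,-0.0222,0],[0.0311,-0.013,-0.0278,0],[0.0402,-0.0169,-0.0325,0]],
  ],
)

```text
time: 23.55
ee_pos: [0.469, 0.1732, 0.1103]
tcp_rot: [-90.0, 0.0, -7.0]
wrist_force: [-2.9, 3.6, 0.1]
opening: 0.0141
```

```bash
python3 - <<'E'
from blk import *
for n in ['top','side']: look(n)
O=np.array([.5443,.1806,.048]);M=Rc(-6.9)
a=.393;plan(O+M@[-.11*np.sin(a),.085-.11*np.cos(a),.0935]-[0,0,.007],-7)
E
```

```text
top 141 top plane slopes x,y deg [ 0.95 -0.5 ] z at 0 0.0584 x [-0.0158  0.0189] y [-0.0456  0.0018]
side 292 top plane slopes x,y deg [1.66 0.3 ] z at 0 0.0584 x [-0.0114  0.0176] y [-0.0392  0.049 ]
t 23.65 pos [0.4697 0.1729 0.1106] rot [-9.003e+01 -6.000e-02 -7.040e+00] F [-0.5 -0.2  1.5] open 0.0143 | shift [-0.0021 -0.0001 -0.    ] turn -0.04
```

Emit:
move_arm(
  deltas=[
    [[0.0096,-0.004,-0.0037,0],[0.0194,-0.0081,-0.0063,0],[0.0295,-0.0124,-0.0079,0],[0.0389,-0.0163,-0.0083,0],[0.042,-0.0176,-0.0083,0]],
  ],
)

```text
time: 24.15
ee_pos: [0.5101, 0.1594, 0.1279]
tcp_rot: [-90.1, -0.0, -7.0]
wrist_force: [-3.9, -5.4, -0.2]
opening: 0.0141
```

Emit:
move_arm(
  deltas=[
    [[0.001,-0.0004,0,0],[0.002,-0.0008,0,0],[0.002,-0.0008,0,0]],
  ],
)

```text
time: 24.45
ee_pos: [0.5105, 0.1594, 0.1279]
tcp_rot: [-90.1, 0.1, -7.0]
wrist_force: [-6.2, -4.6, -1.5]
opening: 0.0139
```

```bash
python3 - <<'E'
from blk import *
O=np.array([.5443,.1806,.048]);M=Rc(-6.9)
plan(O+M@[0,-.025,.0935]-[0,0,.007],-7)
for n in ['top','side']:
    c=camera(n);P,lip,blue,red,blk,base=masks(c);z=(P[red]-O)@M;k=z[(z[:,2]>.06)&(z[:,2]<.085)][:,:2]
    if len(k)>20: print(n,len(k),k.mean(0).round(4),np.degrees(np.arctan2(-k.mean(0)[0],.085-k.mean(0)[1])).round(1))
E
```

```text
t 24.45 pos [0.5105 0.1594 0.1279] rot [-90.12   0.13  -6.99] F [-6.2 -4.6 -1.5] open 0.0139 | shift [-0.0054  0.0008  0.0001] turn 0.01
side 191 [0.0007 0.0297] -0.7
```

Emit:
move_arm(
  deltas=[
    [[0.002,-0.0008,0,0],[0.004,-0.0016,0,0],[0.004,-0.0016,0,0]],
  ],
)

```text
time: 24.85
ee_pos: [0.5112, 0.1592, 0.1275]
tcp_rot: [-90.2, 0.6, -6.9]
wrist_force: [-19.2, -1.4, -7.1]
opening: 0.0147
```

Emit:
move_arm(
  deltas=[
    [[-0.004,0.0016,0,0],[-0.004,0.0016,0,0],[-0.004,0.0016,0,0],[-0.004,0.0016,0,0]],
  ],
  claw=0.05,
)

```text
time: 25.25
ee_pos: [0.5117, 0.1603, 0.129]
tcp_rot: [-90.0, -0.1, -7.0]
wrist_force: [0.4, 0.3, 0.2]
opening: 0.05
```

Emit:
move_arm(
  deltas=[
    [[0,-0.02,0,0],[0,-0.05,0,0],[0,-0.09,-0.02,0],[-0.03,-0.13,-0.06,0],[-0.07,-0.15,-0.1,0]],
  ],
)

```text
time: 25.75
ee_pos: [0.4464, 0.0825, 0.2715]
tcp_rot: [-90.0, -0.1, -6.9]
wrist_force: [0.4, 0.3, 0.3]
opening: 0.0499
```

Emit:
move_arm(
  deltas=[
    [[-0.02,-0.02,-0.04,0],[-0.04,-0.03,-0.07,0],[-0.06,-0.03,-0.1,0],[-0.06,-0.03,-0.1,0]],
  ],
)

```text
time: 26.15
ee_pos: [0.3727, -0.011, 0.3011]
tcp_rot: [-90.0, -0.2, -7.1]
wrist_force: [-0.0, 0.5, 0.2]
opening: 0.05
```

```bash
python3 - <<'E'
from blk import *
O=np.array([.5443,.1806,.048]);M=Rc(-6.9)
for n in ['wrist','top','side']:
    look(n)
    c=pickle.load(open('last_%s.pkl'%n,'rb'));P,lip,blue,red,blk,base=masks(c);z=(P[red]-O)@M;k=z[(z[:,2]>.06)&(z[:,2]<.085)&(z[:,1]>-.03)][:,:2]
    if len(k)>20: 
        s=np.polyfit(k[:,1],k[:,0],1)
        print(n,len(k),k.mean(0).round(4),'angle',np.degrees(np.arctan2(-k.mean(0)[0],.085-k.mean(0)[1])).round(1),'slope',np.degrees(np.arctan(s[0])).round(2))
    if n=='top': a=c['color'][150:300,170:470]
    if n=='side': b=c['color'][180:360,200:400]
o=np.zeros((570,760,3),np.uint8);o[:375,:750]=cv2.resize(a,(750,375))
o[375:555,:200]=b
o2=cv2.resize(b,(600,540))
cv2.imwrite('pics/end.png',np.vstack([cv2.resize(a,(480,240)),cv2.resize(b,(480,360),interpolation=2)][::1]))
plan([.5,.2,.2],-7)
E
```

```text
wrist 1641 top plane slopes x,y deg [0.14 0.16] z at 0 0.0604 x [-0.0199  0.0182] y [-0.0481  0.0475]
wrist 1088 [-0.002   0.0317] angle 2.2 slope 3.24
top 99 top plane slopes x,y deg [ 6.12 -0.58] z at 0 0.0582 x [0.002 0.02 ] y [-0.0463  0.0436]
top 184 [0.0017 0.0261] angle -1.6 slope -1.32
side 89 top plane slopes x,y deg [0.6  0.45] z at 0 0.0594 x [-0.0147  0.0182] y [-0.0397  0.0522]
side 208 [0.0008 0.0265] angle -0.8 slope 0.36
t 26.3 pos [ 0.3747 -0.0089  0.2996] rot [-8.999e+01 -6.000e-02 -7.010e+00] F [-0.2 -0.4 -0.8] open 0.0502 | shift [0.0987 0.0997 0.2226] turn -0.01
```

View pics/end.png

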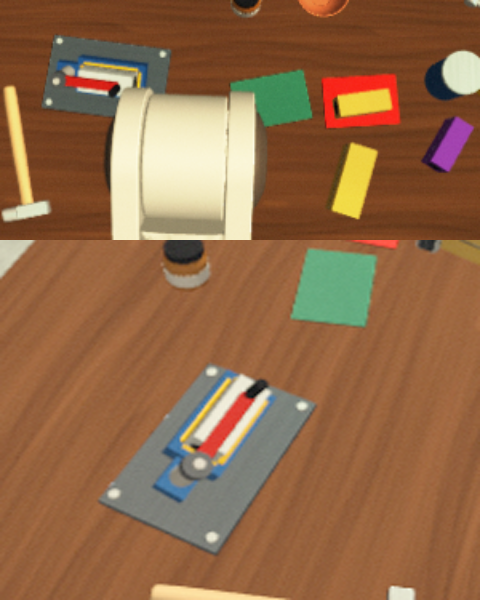

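```bash
python3 - <<'E'
from blk import *
O=np.array([.5443,.1806,.048]);M=Rc(-6.9)
for n in ['wrist','top','side']:
    c=pickle.load(open('last_%s.pkl'%n,'rb'));P=cloud(c);l=(P-O)@M;V=c['color'].max(-1)
    m=(V<60)&(l[...,2]>.108)&(l[...,2]<.12)&(np.abs(l[...,1]+.025)<.03)&(np.abs(l[...,0])<.04);q=l[m];print(n,'post top',len(q),np.median(q,0).round(4))
    hsv=cv2.cvtColor(c['color'],cv2.COLOR_BGR2HSV)
    r=((hsv[...,0]<6)|(hsv[...,0]>174))&(hsv[...,1]>150)&(np.abs(l[...,2]-.0745)<.003)&(np.abs(l[...,0])<.03)
    q=l[r]
    print('  bar edges by y',[(round(y,3),*np.percentile(q[np.abs(q[:,1]-y)<.008][:,0],[3,97]).round(4)) for y in(-.01,.02,.05) if (np.abs(q[:,1]-y)<.008).sum()>5])
E
```

```text
wrist post top 164 [-0.0013 -0.0281  0.1145]
  bar edges by y [(-0.01, np.float64(-0.0092), np.float64(-0.0037)), (0.02, np.float64(-0.0091), np.float64(0.0059)), (0.05, np.float64(-0.0091), np.float64(0.007))]
top post top 18 [ 0.0006 -0.0267  0.1138]
  bar edges by y [(-0.01, np.float64(-0.0071), np.float64(0.008)), (0.02, np.float64(-0.0068), np.float64(0.0082)), (0.05, np.float64(-0.0082), np.float64(0.0088))]
side post top 23 [ 0.0011 -0.02    0.1132]
  bar edges by y [(-0.01, np.float64(-0.0066), np.float64(0.0076)), (0.02, np.float64(-0.0065), np.float64(0.0075)), (0.05, np.float64(-0.0065), np.float64(0.0078))]
```

The post top lies within about 1 mm of x = 0 in all three views and the bar runs parallel to the pocket, so the lever is at its stop. Handing in.

```bash
python3 -c "
from h import *
print(job_done())"
```

```text
the job is handed in; nothing more can be done
None
```

The silver block from the green mat is seated in the blue nest and the red lever is swung shut over it. I handed the job in at about 26 s of the 58 s allowed.

- **Placing:** The moves could not tilt the tool, so I set the block's lower edge into the pocket upright and released it. I then nudged and pressed it over to the nest's angle with the fingers.
- **Seating:** I pressed it to the hard stop with about 42 N at most, then a second time in the middle with about 31 N. At rest its top measured 59 to 60.4 mm above the pocket floor (60 expected). The nearest view put it square to 0.2°.
- **Lever:** Only after that did I grip the post lightly and lead the lever round its arc, ending with about 19 N against its stop. The post then measured within about 1 mm of the shut position across the nest in all three views. The final state was read with the gripper clear of everything and no force at the wrist.
- **Other things:** In the last pictures the brass block is still on the red mat. The jar, bowl, hammer and look-alike blocks, as far as they show, are where they were.

**Checks that disagreed:** One coarse, partly hidden top-view fit gave the block 6° of slope at the end; the other two views gave under 1°. One wrist-camera fit put the lever at 2°, while the other views and the bar edges gave about 0°. Both outliers came from partial views. The 42 N press was through the fingertips, above the 40 N limit that the text sets for the arm and gripper body.

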